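# Fit the sanding drum on the keyed spindle

## Task

Fit the thick orange-capped sanding drum on the spindle of the bench sander: lower it over the spindle, press it lightly against the drive pin and turn it slowly until it drops over the pin, then seat it fully home on the steel flange and let go. Keep the pressing gentle: the spindle is sprung and must never be driven hard against its stop. Leave the other two drums and the wooden cup where they are.

Things in the scene. Friction and masses are not known exactly. Their poses are not given: they have to be found in the camera images.
- drum_mid (a point): Centre, half-way up, of the drum to fit: an upright cylinder 50 mm thick, 90 mm tall, about 0.2 kg, brown abrasive with a solid orange cap (top 28 mm) with a white index line along its +x, and an orange foot; z up its axis. It stands in the wooden tray. Grip it at any yaw, best in its upper half.
- drum_foot (a point): Centre of that drum's underside, 45 mm below its centre, same axes. Here open a blind round bore, 19 mm wide and 62 mm deep, and four radial slots in a cross along the drum's x and y, 9 mm wide, 12 mm deep, reaching 20 mm from the axis: it can go home in four positions, 90 degrees apart.
- quill: Sprung carrier of the sander's spindle; origin at the centre of the top of the steel flange (48 mm across) where the drum's underside rests when home; at rest 26 mm above the bench, 14 mm above the sander's square aluminium table (260 mm). Flange, spindle and pin sink together on a spring: it gives from 4.5 N on, then 0.9 N per mm, to a stop after 12 mm (15 N).
- spindle_tip (a point): Tip of the upright steel spindle, on its axis 58 mm above the flange. 16 mm thick, the upper 14 mm tapering to 7 mm at the tip. It turns only stiffly (0.3 N m): a lightly pressed drum rubs round on it without turning it; once the drum is over the pin, it turns along.
- pin_mid (a point): Middle of the level, square-edged brass drive pin (a bar) through the foot of the spindle: 7 mm wide, 8 mm high, 36 mm long, its top 10 mm above the flange. Its direction varies and is NOT given by this pose. An unaligned drum rests on it 10 mm above home; a turn of at most 90 degrees brings slots and pin together (to some 3 degrees).
- blue_drum_mid (a point): Centre of a 38 mm thick, 90 mm tall drum with a blue cap, loose in the tray; leave it.
- grey_drum_mid (a point): Centre of a 28 mm thick, 90 mm tall drum with a grey cap, loose in the tray; leave it.
- tray: Fixed low wooden tray, 320 mm (its x) by 110 mm (its y), lip 12 mm high, floor 6 mm thick; origin at the centre of its underside. The three drums stand in a row along its x axis, 90 mm apart, in any order; fingers go in most freely along its y axis.
- cup_mid (a point): Centre of a small wooden cup, 54 mm across and 42 mm tall, standing loose on a corner of the sander's table, about 106 mm from the spindle; leave it.
Mind the look-alikes: they are no part of the job. Of the things that look like the part that bears drum_mid, the largest one is meant.

How it is judged:
On the way, in this order (a step that is already met when the one before it is completed fails the run):
1. the drum, held by the gripper, is over the spindle, its underside between 3 and 50 mm above the flange and within 5 mm of the spindle's axis (z of drum_mid in the frame of quill between 0.048 and 0.095 m and horizontal distance between drum_mid and quill below 0.005 m and contact force between drum and the fingers above 1 N), for 0.2 s.
2. the drum is down over the drive pin, within 2.5 mm of the flange (z of drum_mid in the frame of quill below 0.0475 m and horizontal distance between drum_mid and quill below 0.004 m and angle between drum_mid's own z axis and vertical below 0.06 rad), for 0.2 s.
At the end, for the whole second after the job is handed in: The orange-capped drum sits fully home over the drive pin: its underside within 2.5 mm of the flange, its axis within 4 mm of the spindle's and within 3.4 degrees of upright, at rest and released (all of step 2 and z of drum_mid in the frame of quill above 0.042 m and linear speed of drum below 0.02 m/s and contact force between drum and the arm below 0.1 N and contact force between drum and the fingers below 0.1 N); the robot touches nothing.
It fails at once if the drum is pressed against the spindle with more than 35 N (contact force between drum and quill above 35 N).
It fails at once if another drum or the cup is moved more than 30 mm (distance of any of blue_drum_mid, grey_drum_mid, cup_mid from where it was at the start of the episode above 0.03 m).
It also fails if it takes over 67 s, if anything falls off the work surface, if the arm or the gripper's body presses on something with over 40 N, if the wrist force passes 120 N, or if a joint passes its speed limit or range.

## Robot

A 6-joint arm with a two-finger parallel gripper is mounted at the origin on the work surface. World frame = base frame: x ahead of the robot, y to its left, z up, the work surface at z = 0. Lengths are in m, angles in rad, forces in N, time in s.
With the tool pointing down it reaches from about 0.35 to 0.875 m from the base axis. Payload 4.2 kg.
Tool frame: the origin (TCP) lies midway between the tips of the shut fingers; the grasp point (between the pads) lies 19 mm behind it; z points along the fingers, y is the direction in which the jaws open and shut (so a half turn about z gives the same grasp; the last joint's range is limited). The gripper opens to 85 mm and grips with 20 to 120 N. Pads are 22 mm wide; open, the fingers measure 114 mm over their backs; the gripper's body (76 mm by 85 mm) begins 54 mm behind the grasp point. The pads swing forward as they close: fully open they stand 13 mm farther back than shut.
Start: joints at [1.566, 0.385, 0.008, 0, -1.194, -0.259], TCP at [0.163, 0.603, 0.231] pointing down, gripper open.
Joint ranges: [-3.14, 3.14], [-1.21, 2.06], [-1.07, 1.41], [-3.16, 2.05], [-2.99, -0.16], [-3.1, 3.1]. Speed limits (rad/s): [2.79, 2.79, 3.14, 3.14, 3.14, 3.14].

## Interface

Orientations are given as a unit quaternion [w, x, y, z].
In Python, from rig import r gives the robot as it stands. The module is installed in compiled form; this text tells all that it offers.
- The arm moves only by the shell command python3 -m creep 'ROWS'. ROWS is JSON, a list that holds one entry, the list of rows, each a list of 7 numbers: the shift along the tool's x, y, z in mm, then the turn, a rotation vector about the tool's x, y, z in rad, then the finger opening in mm, from 0 to 85.4. In form: [[[tx, ty, tz, rx, ry, rz, hand], ...]]. A call has 1 to 10 rows; each row is the pose to reach, as a shift and turn from the pose commanded when the call began, along the tool's axes at that moment; what a row does not reach only later rows make up. A row lasts 1/12 s, in which the tool goes at most 41.7 mm and 7.16 degrees, less where a joint would pass 70% of its speed; a pose out of reach is approached as far as the arm can. A call with a gripper value outside its range is refused whole. The fingers move at their own pace and stop on an object; the grip force is fixed at half the most. Time passes only in rows, so rows that repeat a pose let the fingers close. It gives the time, the measured TCP pose, the force and the opening at its end, in the units of the state.
- r.sense(): the state, without advancing time (a new reading comes with each control period).
- r.capture(name): name is "scene" or "top" or "wrist"; returns a dict with "color" (384x512x3 uint8, red, green, blue), "K" (3x3 intrinsics, pixels), "world_from_camera" (4x4, takes a point from camera to world coordinates); the wrist camera has in their place "tool_from_camera" (4x4, takes a point from camera to tool coordinates, whose origin is the TCP and whose axes are the flange's). Camera axes: x right, y up, looking along -z (the intrinsics and any distortion apply to the point x, -y, -z); pixel columns grow to the right and rows downward; lengths in m; the calibration is good to about 2 mm. A picture is of the moment at which its call begins: read the wrist's pose just before it. There is no depth.
- r.close_job(): hands the job in, once; it reports no verdict.
The state is a dict: "t": time; "qpos": joint angles; "dq": joint speeds; "joint_efforts": joint torques, N m; "eef_pos": TCP position; "orientation": TCP orientation; "ft_force": force on the tool from outside, world axes, zero at the start; "wrist_torque": the same for the moment, N m; "opening": finger opening in m.
Only numpy, scipy, OpenCV 4.12 (cv2) and the standard library are available. Lean on these libraries where they do the work, as an engineer would, in place of code of your own. Each camera call takes 0.05 s, during which the arm holds its last target.

## Working session

There is one attempt and no reset: what is moved stays moved. The work goes in short steps, Python scripts to look and compute and a shell command to move; the robot and the scene stay as the last step left them, time stands still between calls to the robot, and variables do not carry over. Pictures are saved under pics/ and viewed, and the job is handed in when it is done.

```bash
mkdir -p pics; python3 - <<'E'
from rig import r
import cv2,numpy as np
s=r.sense(); print(s)
for n in("scene","top","wrist"):
    c=r.capture(n); cv2.imwrite(f"pics/{n}0.png",c["color"][:,:,::-1]); 
    print(n,c["K"].tolist(),np.round(c.get("world_from_camera",c.get("tool_from_camera")),4).tolist(),[k for k in c])
E
```

```text
{'t': 0.0, 'qpos': array([ 1.56557830e+00,  3.85539720e-01,  6.60894109e-03, -5.15765942e-04,
       -1.19398928e+00, -2.58567092e-01]), 'dq': array([ 2.95920515e-04,  4.87009278e-05, -2.12950766e-04, -8.13957023e-04,
       -3.99904796e-04,  5.97507998e-05]), 'joint_efforts': array([-4.81092920e-04, -3.92287624e+01,  1.88404083e+01,  4.18632209e+00,
       -4.59770745e-03,  4.38900244e-06]), 'eef_pos': array([0.16280488, 0.60280968, 0.23022265]), 'orientation': array([ 1.08363716e-03,  9.91301674e-01, -1.31604736e-01, -1.03617920e-04]), 'ft_force': array([ 1.13727587, -0.41105185, -0.34651708]), 'wrist_torque': array([-0.01620417, -0.01308007,  0.02102508]), 'opening': 0.08527088126318716}
scene [[412.04353178259424, 0.0, 256.5230010221263], [0.0, 412.04353178259424, 191.70679401969855], [0.0, 0.0, 1.0]] [[-0.0392, -0.6264, 0.7785, 1.1486], [0.9992, -0.0337, 0.0232, 0.1457], [0.0117, 0.7787, 0.6272, 0.5806], [0.0, 0.0, 0.0, 1.0]] ['color', 'K', 'world_from_camera']
top [[379.0936586674093, 0.0, 258.4426338254962], [0.0, 379.0936586674093, 191.46772212402422], [0.0, 0.0, 1.0]] [[0.0099, 0.9836, -0.1799, 0.4174], [-0.9998, 0.0127, 0.0142, 0.1255], [0.0162, 0.1797, 0.9836, 0.7622], [0.0, 0.0, 0.0, 1.0]] ['color', 'K', 'world_from_camera']
wrist [[305.36199381696986, 0.0, 259.35340679292716], [0.0, 305.36199381696986, 190.00812395719325], [0.0, 0.0, 1.0]] [[-0.001, 0.9563, 0.2923, 0.0743], [1.0, 0.0012, -0.0005, -0.0003], [-0.0008, 0.2923, -0.9563, -0.1431], [0.0, 0.0, 0.0, 1.0]] ['color', 'K', 'tool_from_camera']
```

View pics/scene0.png

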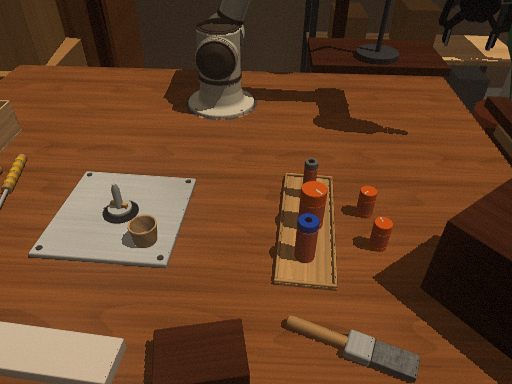

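View pics/top0.png

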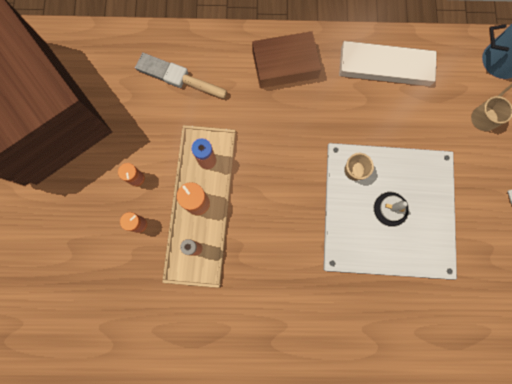

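View pics/wrist0.png

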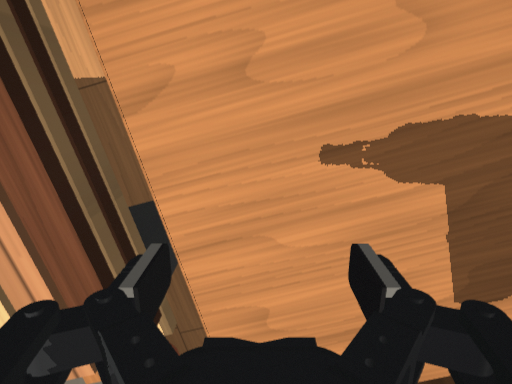

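```bash
cat > h.py <<'E'
import numpy as np,cv2
from scipy.spatial.transform import Rotation as R
def Rq(q): return R.from_quat([q[1],q[2],q[3],q[0]])
def ray(c,u,v,s=None):
    K=c["K"]; d=np.array([(u-K[0,2])/K[0,0],-(v-K[1,2])/K[1,1],-1.0])
    T=c.get("world_from_camera")
    if T is None:
        M=np.eye(4); M[:3,:3]=Rq(s["orientation"]).as_matrix(); M[:3,3]=s["eef_pos"]; T=M@c["tool_from_camera"]
    return T[:3,3],T[:3,:3]@d,T
def onz(c,u,v,z,s=None):
    o,d,_=ray(c,u,v,s); return o+d*(z-o[2])/d[2]
def proj(c,p,s=None):
    _,_,T=ray(c,0,0,s); q=np.linalg.inv(T)@np.r_[p,1]; K=c["K"]
    return np.array([K[0,2]+K[0,0]*q[0]/-q[2],K[1,2]-K[1,1]*q[1]/-q[2]])
def crop(c,u,v,h,name,k):
    im=c["color"][max(0,v-h):v+h,max(0,u-h):u+h,::-1]
    cv2.imwrite("pics/"+name,cv2.resize(im,None,fx=k,fy=k,interpolation=cv2.INTER_CUBIC))
E
python3 - <<'E'
from rig import r
from h import *
import cv2
t=r.capture("top"); 
a=t["color"][110:300,150:270,::-1]; b=t["color"][170:250,350:430,::-1]
cv2.imwrite("pics/c1.png",np.hstack([cv2.resize(a,(360,570)),np.vstack([cv2.resize(b,(400,400),interpolation=2),np.zeros((170,400,3),np.uint8)])]))
h=cv2.cvtColor(t["color"],cv2.COLOR_RGB2HSV)
c=h[197,193];print("hsv",c,h[205,190],h[215,200])
m=cv2.inRange(h,(5,200,120),(14,255,255))
n,l,st,ce=cv2.connectedComponentsWithStats(m)
for i in range(1,n):
    if st[i,4]>60: print(st[i],ce[i], onz(t,*ce[i],0.09).round(4))
# tray corners, table corners (px eyeballed)
for p in[(185,127),(235,129),(219,286),(165,283)]: print("tray",onz(t,*p,0.012).round(4))
for p in[(336,150),(447,157),(450,271),(333,264)]: print("tab",onz(t,*p,0.012).round(4))
print("flange",onz(t,391,209,0.026).round(4),"tip",onz(t,404,206,0.084).round(4))
E
```

```text
hsv [ 13 153 227] [ 13 152 227] [ 15 120 157]
tray [0.6883 0.2681 0.012 ]
tray [0.6856 0.1646 0.012 ]
tray [0.3691 0.1887 0.012 ]
tray [0.3737 0.2923 0.012 ]
tab [ 0.6435 -0.0442  0.012 ]
tab [ 0.6319 -0.2736  0.012 ]
tab [ 0.4016 -0.261   0.012 ]
tab [ 0.4127 -0.0321  0.012 ]
flange [ 0.5204 -0.1465  0.026 ] tip [ 0.518  -0.1491  0.084 ]
```

View pics/c1.png

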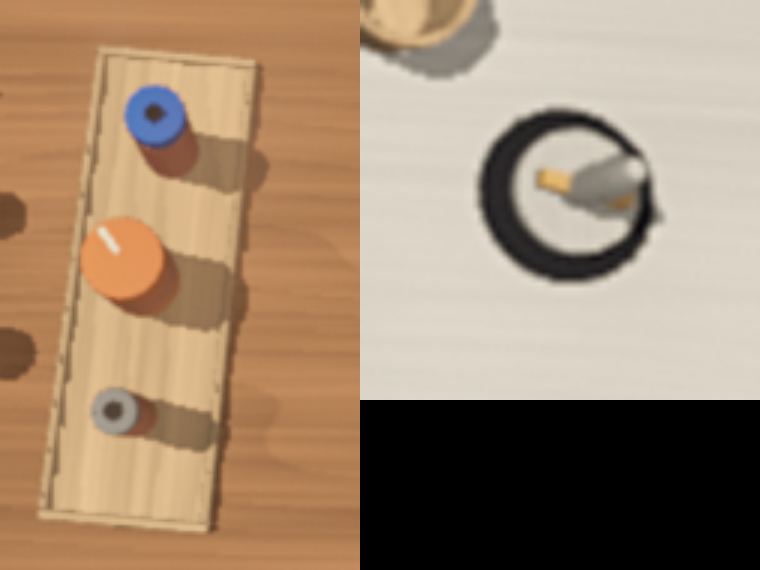

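```bash
cat >> h.py <<'E'
def plan(s,target,yaw_deg):
    "shift (mm) and rotvec in tool axes to reach target pos with tool down, tool-x at yaw"
    A=Rq(s["orientation"]); B=R.from_matrix(np.array([[1,0,0],[0,-1,0],[0,0,-1]]).T); B=R.from_euler('z',yaw_deg,degrees=True)*B
    d=A.inv().apply(np.array(target)-s["eef_pos"])*1000; w=(A.inv()*B).as_rotvec()
    print("shift mm",d.round(2),"rot",w.round(4),"rows>=",np.linalg.norm(d)/41.7,np.degrees(np.linalg.norm(w))/7.16)
E
python3 - <<'E'
from rig import r
from h import *
t=r.capture("top"); s=r.sense()
d=onz(t,191.3,196,0.096); print(d, onz(t,393,208,0.026),onz(t,386,205.6,.034),onz(t,404.4,210.6,.034))
plan(s,[d[0],d[1],0.23],-4.4)
E
```

```text
[0.52954606 0.23519124 0.096     ] [ 0.52238769 -0.15053091  0.026     ] [ 0.52580438 -0.13405381  0.034     ] [ 0.51640936 -0.1695841   0.034     ]
shift mm [449.92 259.6    1.11] rot [ 0.001 -0.    -0.187] rows>= 12.456549361426617 1.4967834422860098
```

```bash
python3 -m creep '[[[35,20,0,0,0,-0.02,85],[70,40,0,0,0,-0.05,85],[106,61,0,0,0,-0.08,85],[141,81,0,0,0,-0.1,85],[176,102,0,0,0,-0.12,85],[211,122,0,0,0,-0.14,85],[246,142,0,0,0,-0.16,85],[281,162,0,0,0,-0.17,85],[316,182,0,0,0,-0.187,85],[346,200,0,0,0,-0.187,85]]]'
python3 - <<'E'
from rig import r
from h import *
plan(r.sense(),[.530,.235,.23],-4.4)
E
```

```text
t: 1.08
eef_pos: [0.4461, 0.3181, 0.2315]
orientation: [-0.0, 0.999, -0.038, 0.0]
ft_force: [0.3, 1.0, 0.0]
opening: 0.0852
shift mm [90.01 76.44  1.46] rot [-0.0001 -0.0002 -0.    ] rows>= 2.832066755101853 0.0015456424143875853
```

```bash
python3 -m creep '[[[25,20,0,0,0,0,85],[50,40,0,0,0,0,85],[75,62,0,0,0,0,85],[90,76,0,0,0,0,85],[90,76,0,0,0,0,85],[90,76,0,0,0,0,85]]]'
python3 - <<'E'
from rig import r
from h import *
s=r.sense();w=r.capture("wrist")
cv2.imwrite("pics/w1.png",w["color"][:,:,::-1]); print(s["eef_pos"],s["orientation"],proj(w,[.5295,.2352,.096],s))
E
```

```text
t: 1.58
eef_pos: [0.5291, 0.2365, 0.2309]
orientation: [0.0, 0.999, -0.04, -0.0]
ft_force: [-0.4, 0.7, 0.1]
opening: 0.0849
[0.52909775 0.23645855 0.23088639] [ 1.45238191e-04  9.99215317e-01 -3.96057928e-02 -3.30958548e-04] [260.81544718 178.56699356]
```

View pics/w1.png

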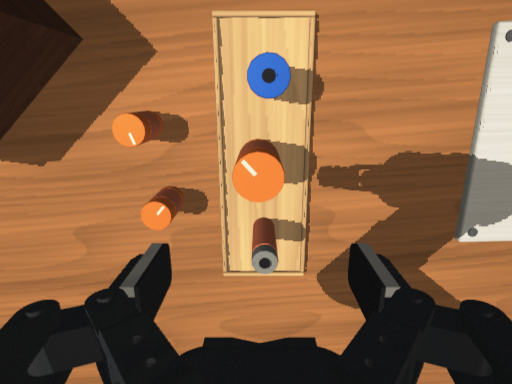

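```bash
cat > capfit.py <<'E'
from h import *
def capfit(c,box,z,s=None):
    x0,y0,x1,y1=box; h=cv2.cvtColor(c["color"],cv2.COLOR_RGB2HSV)[y0:y1,x0:x1]
    m=((h[...,1]>165)&(h[...,2]>200)&(h[...,0]<16)).astype(np.uint8)*255
    l=((h[...,1]<110)&(h[...,2]>200)).astype(np.uint8)*255
    cn=max(cv2.findContours(m,cv2.RETR_EXTERNAL,cv2.CHAIN_APPROX_NONE)[0],key=cv2.contourArea)
    e=cv2.fitEllipse(cv2.convexHull(cn)); ctr=np.array(e[0])+[x0,y0]
    ln=max(cv2.findContours(l,cv2.RETR_EXTERNAL,cv2.CHAIN_APPROX_NONE)[0],key=len)
    M=cv2.moments(l,True); lc=np.array([M["m10"]/M["m00"]+x0,M["m01"]/M["m00"]+y0])
    P=onz(c,*ctr,z,s);Q=onz(c,*lc,z,s)
    print("ell",ctr,e[1],"line",lc,M["m00"],"world",P.round(4),"lineang",np.degrees(np.arctan2(*(Q-P)[1::-1])))
    ys,xs=np.nonzero(l); pts=np.array([onz(c,x+x0,y+y0,z,s)[:2] for x,y in zip(xs,ys)])
    v=np.linalg.svd(pts-pts.mean(0))[2][0]; print("line dir",np.degrees(np.arctan2(v[1],v[0])),len(pts))
    return P
E
python3 - <<'E'
from rig import r
from capfit import *
s=r.sense();w=r.capture("wrist");h=cv2.cvtColor(w["color"],cv2.COLOR_RGB2HSV)
print(h[185,262],h[150,262],h[167,247])
capfit(w,(225,135,295,210),.096,s)
t=r.capture("top");h=cv2.cvtColor(t["color"],cv2.COLOR_RGB2HSV); print(h[200,193])
E
```

```text
[ 12 193 247] [ 11 198  98] [ 20  68 246]
ell [258.76847458 175.98562241] (49.75635528564453, 51.69375991821289) line [250.44444444 165.67777778] 90.0 world [0.5316 0.2377 0.096 ] lineang 33.532881510917264
line dir 121.89355820818244 90
[ 13 151 231]
```

```bash
python3 -m creep '[[[1,0,30,0,0,0,85],[2,0,60,0,0,0,85],[2,0,90,0,0,0,85],[2,0,100,0,0,0,85],[2,0,100,0,0,0,85]]]'
python3 - <<'E'
from rig import r
from capfit import *
s=r.sense();w=r.capture("wrist")
cv2.imwrite("pics/w2.png",w["color"][:,:,::-1]); print(s["eef_pos"])
E
```

```text
t: 2.15
eef_pos: [0.5286, 0.237, 0.1286]
orientation: [0.002, 0.999, -0.038, -0.003]
ft_force: [-0.1, -0.6, -0.2]
opening: 0.0849
[0.52862506 0.23700676 0.12864342]
```

View pics/w2.png

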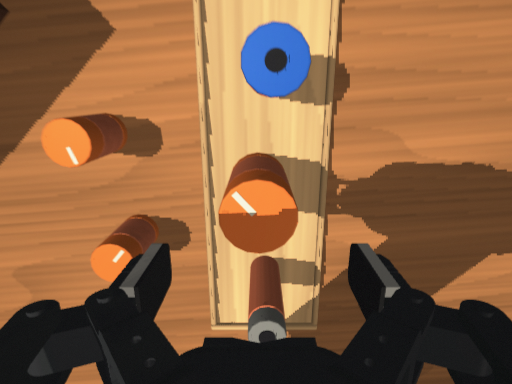

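```bash
python3 - <<'E'
from rig import r
from capfit import *
s=r.sense();w=r.capture("wrist")
h=cv2.cvtColor(w["color"],cv2.COLOR_RGB2HSV)
crop(w,260,205,60,"w2c.png",5)
A=onz(w,233,193,.096,s);B=onz(w,254,213,.096,s);print(A,B,onz(w,258.5,214,.096,s),np.degrees(np.arctan2(*(A-B)[1::-1])))
for u,v in((219,214),(298,214),(258,176),(258,253)): print(onz(w,u,v,.096,s))
plan(s,[.530,.237,.054],-4.4)
E
```

```text
[0.549337   0.25265278 0.096     ] [0.53529519 0.24090824 0.096     ] [0.53441212 0.23815849 0.096     ] 39.90904278708563
[0.53630815 0.26276348 0.096     ]
[0.5325148  0.21353665 0.096     ]
[0.55886053 0.23657994 0.096     ]
[0.50729785 0.24057018 0.096     ]
shift mm [-7.0e-02  6.1e-01  7.7e+01] rot [0.0017 0.001  0.0018] rows>= 1.8466150234999825 0.021493037495401875
```

View pics/w2c.png

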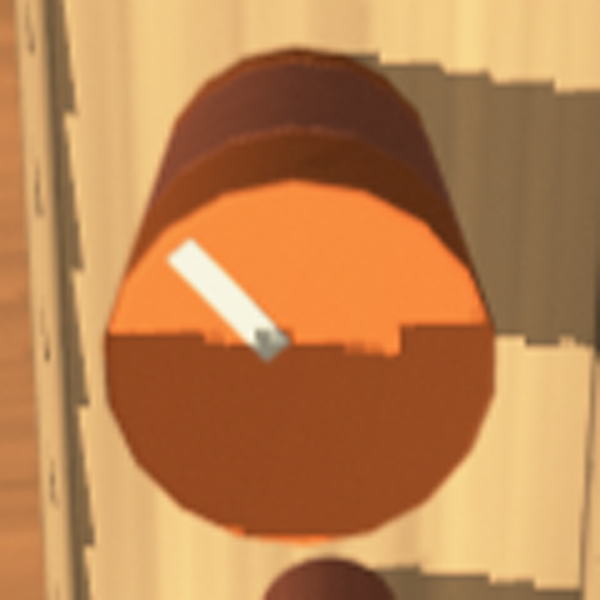

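```bash
python3 -m creep '[[[1,0,30,0,0,0,85],[2,0,60,0,0,0,85],[2,0,77,0,0,0,85],[2,0,77,0,0,0,85],[2,0,77,0,0,0,40],[2,0,77,0,0,0,40],[2,0,77,0,0,0,40],[2,0,77,0,0,0,40],[2,0,77,0,0,0,40],[2,0,77,0,0,0,40]]]'
python3 -m creep '[[[0,0,0,0,0,0,40],[0,0,0,0,0,0,40],[0,0,0,0,0,0,40]]]'
```

```text
t: 3.08
eef_pos: [0.5342, 0.238, 0.0571]
orientation: [-0.001, 0.999, -0.038, 0.002]
ft_force: [-0.7, -0.2, 6.4]
opening: 0.0487
t: 3.33
eef_pos: [0.5342, 0.238, 0.0571]
orientation: [-0.001, 0.999, -0.038, 0.002]
ft_force: [-0.4, -0.5, 5.7]
opening: 0.0489
```

```bash
python3 -m creep '[[[0,0,-5,0,0,0,40],[0,0,-20,0,0,0,40],[0,0,-50,0,0,0,40],[0,0,-80,0,0,0,40],[0,0,-110,0,0,0,40],[0,0,-135,0,0,0,40],[0,0,-140,0,0,0,40],[0,0,-140,0,0,0,40]]]'
python3 - <<'E'
from rig import r
from h import *
s=r.sense();print(s["ft_force"])
for n in("scene","wrist"): cv2.imwrite(f"pics/{n}3.png",r.capture(n)["color"][:,:,::-1])
plan(s,[.522,-.151,.195],-4.4)
E
```

```text
t: 4.0
eef_pos: [0.5333, 0.2377, 0.1968]
orientation: [-0.002, 0.999, -0.038, 0.002]
ft_force: [-0.6, -0.7, -1.8]
opening: 0.0492
[-0.62009067 -0.67617652 -1.78307679]
shift mm [1.8600e+01 3.8843e+02 3.6000e-01] rot [-0.0038 -0.0036 -0.0002] rows>= 9.325427267017526 0.04183999977772522
```

View pics/scene3.png

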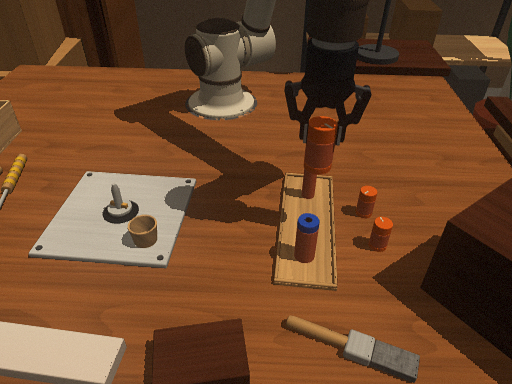

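View pics/wrist3.png

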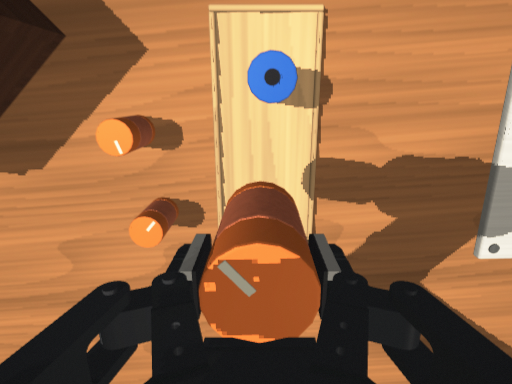

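```bash
python3 - <<'E'
from rig import r
from h import *
s=r.sense()
w=r.capture("wrist");crop(w,260,290,70,"w3c.png",5)
plan(s,[.412,-.151,.195],-4.4)
E
```

```text
shift mm [-89.28 395.69  -1.43] rot [ 0.0008  0.0024 -0.0007] rows>= 9.727686200143271 0.020685144351145112
```

View pics/w3c.png

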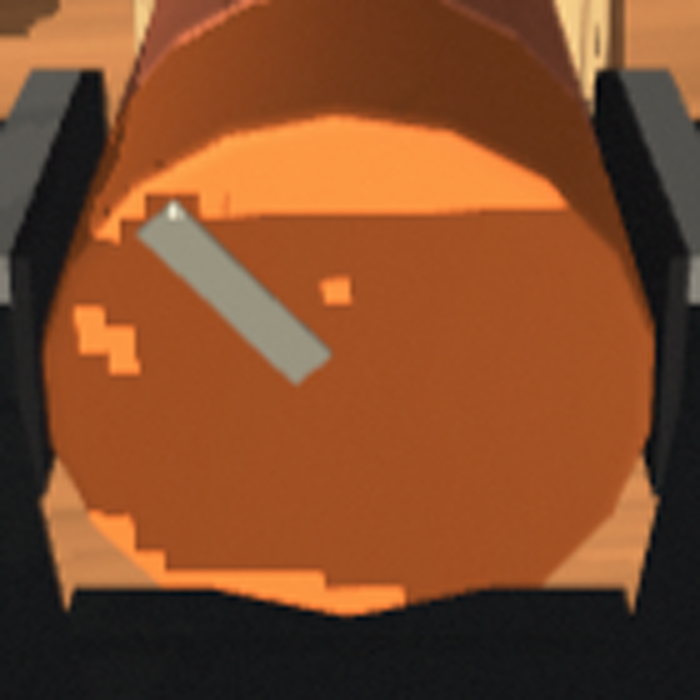

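```bash
cat >> h.py <<'E'
def ont(c,u,v,zt):
    K=c["K"];T=c["tool_from_camera"];d=T[:3,:3]@np.array([(u-K[0,2])/K[0,0],-(v-K[1,2])/K[1,1],-1.0]);o=T[:3,3]
    return o+d*(zt-o[2])/d[2]
E
python3 - <<'E'
from rig import r
from h import *
w=r.capture("wrist")
for zt in(-.037,-.041):
    a,b,c,d=[ont(w,*p,zt)*1000 for p in((199,290),(321,290),(260,243.4),(260,343))]
    print(zt,a,b,"w",b[1]-a[1],"h",c,d,c[0]-d[0],"mid",(c+d)/2)
    P=ont(w,221.2,263.6,zt);Q=ont(w,252.6,293.8,zt);v=P-Q
    print("line in tool deg",np.degrees(np.arctan2(v[1],v[0])))
E
python3 -m creep '[[[-9,40,0,0,0,0,40],[-18,79,0,0,0,0,40],[-27,119,0,0,0,0,40],[-36,158,0,0,0,0,40],[-45,198,0,0,0,0,40],[-54,237,0,0,0,0,40],[-63,277,0,0,0,0,40],[-72,317,0,0,0,0,40],[-81,356,0,0,0,0,40],[-89,396,0,0,0,0,40]]]'
python3 -m creep '[[[0,0,0,0,0,0,40],[0,0,0,0,0,0,40],[0,0,0,0,0,0,40],[0,0,0,0,0,0,40]]]'
python3 - <<'E'
from rig import r
from h import *
s=r.sense();w=r.capture("wrist");print(s["eef_pos"],s["orientation"])
cv2.imwrite("pics/w4.png",w["color"][:,:,::-1])
E
```

```text
-0.037 [ -0.29615758 -24.69768874 -37.        ] [ -0.36989335  24.57258406 -37.        ] w 49.27027280340785 h [ 20.45891203  -0.0597789  -37.        ] [-26.76630535  -0.07595005 -37.        ] 47.22521737854214 mid [ -3.15369666  -0.06786447 -37.        ]
line in tool deg -41.42169358254099
-0.041 [  2.51754688 -23.77944433 -41.        ] [  2.44659047  23.63366102 -41.        ] w 47.41310534341092 h [ 22.49028594  -0.07022276 -41.        ] [-22.95484921  -0.08578436 -41.        ] 45.445135150122994 mid [ -0.23228164  -0.07800356 -41.        ]
line in tool deg -41.42169358254096
t: 5.03
eef_pos: [0.4117, -0.1524, 0.1932]
orientation: [-0.0, 0.999, -0.038, -0.001]
ft_force: [1.6, -1.1, -1.9]
opening: 0.0489
t: 5.37
eef_pos: [0.4137, -0.1502, 0.1937]
orientation: [-0.0, 0.999, -0.038, -0.001]
ft_force: [0.0, 0.3, -2.3]
opening: 0.0493
[ 0.41365199 -0.15023293  0.19367103] [-6.56476871e-05  9.99283561e-01 -3.78410402e-02 -6.44875910e-04]
```

View pics/w4.png

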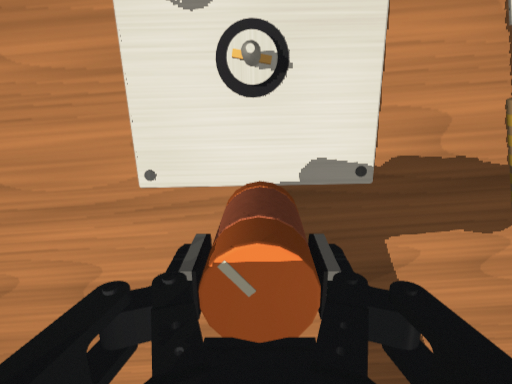

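```bash
python3 - <<'E'
from rig import r
from h import *
w=r.capture("wrist")
crop(w,254,56,50,"w4a.png",7);crop(w,261,210,60,"w4b.png",6)
t=r.capture("top");crop(t,393,200,60,"t4.png",6)
E
```

```text
(no output)
```

View pics/w4a.png

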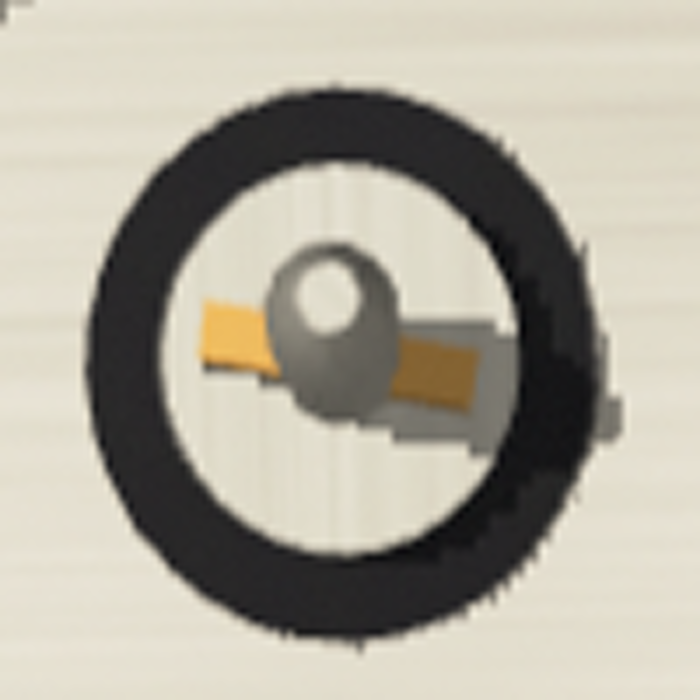

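View pics/w4b.png

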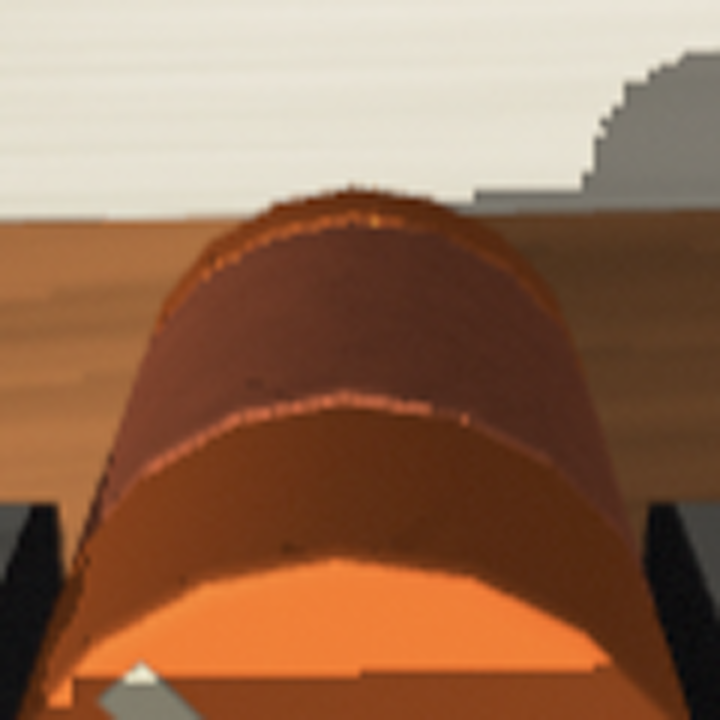

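View pics/t4.png

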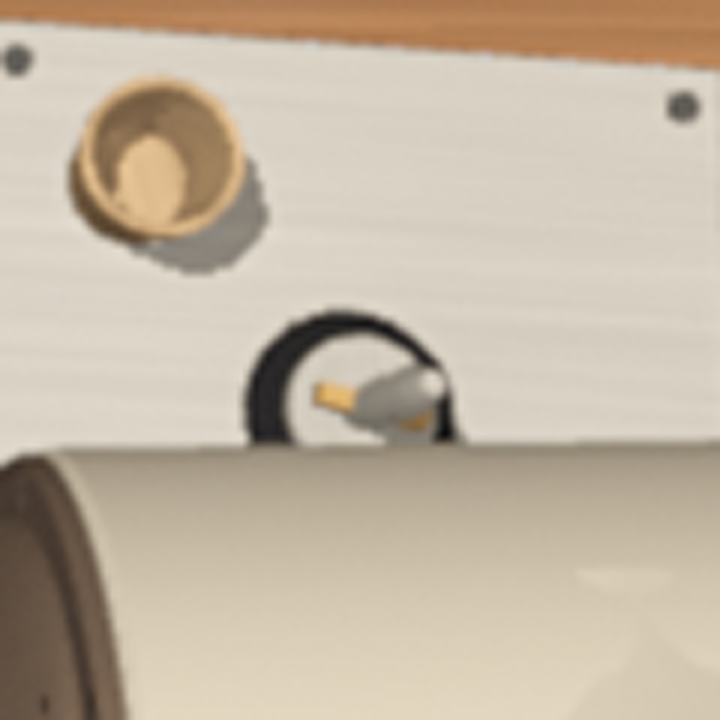

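```bash
python3 - <<'E'
from rig import r
from h import *
s=r.sense();w=r.capture("wrist")
zt=s["eef_pos"][2]
print("tip",ont(w,250.86,48.4,zt-.084)*1000)
f=[ont(w,204+a/7,6+b/7,zt-.026)*1000 for a,b in((160,355),(519,355),(340,162),(340,555))]
print("flange",f[1][1]-f[0][1],f[2][0]-f[3][0],(f[0][1]+f[1][1])/2,(f[2][0]+f[3][0])/2)
p=[ont(w,204+a/7,6+b/7,zt-.036)*1000 for a,b in((203,331),(477,380))]
v=p[1]-p[0];print("pin",p,np.linalg.norm(v),"mid",(p[0]+p[1])/2,"tool ang",np.degrees(np.arctan2(v[1],v[0])))
for top in(-.036,-.038,-.040): print(top,"cap x",ont(w,259,242.8,top)*1000-25,"foot",ont(w,259.7,181.2,top+.09)*1000-25)
E
```

```text
tip [109.37191718  -6.56115716 110.06906322]
flange 48.21534244354808 48.76785449080606 -6.5085733753837225 109.1949447512212
pin [array([111.96569048, -23.97915434, 158.06906322]), array([106.05754974,  11.59654376, 158.06906322])] 36.062950832368834 mid [109.01162011  -6.19130529 158.06906322] tool ang 99.42918900134138
-0.036 cap x [ -4.7890657  -25.44552297 -61.        ] foot [ -4.76972289 -25.00816743  29.        ]
-0.038 cap x [ -3.77818147 -25.44351964 -63.        ] foot [ -4.22058169 -25.01151625  27.        ]
-0.04 cap x [ -2.76729723 -25.44151631 -65.        ] foot [ -3.67144049 -25.01486508  25.        ]
```

```bash
cat >> h.py <<'E'
C=np.array([-4.4,-.05,54])/1000
def where(s):
    A=Rq(s["orientation"]); p=s["eef_pos"]+A.apply(C); x=A.as_matrix()
    e=A.inv().apply(SP-p)*1000
    print("t",round(s["t"],2),"foot",p.round(4),"err in tool mm",e.round(2),"yaw",np.degrees(np.arctan2(x[1,0],x[0,0])).round(2),"tilt",np.degrees(x[:2,2]).round(2),"F",s["ft_force"].round(1),"Tq",s["wrist_torque"].round(2),"open",round(s["opening"]*1000,1),"z",s["eef_pos"][2].round(4))
SP=np.array([0,0,.026])
E
python3 - <<'E'
from rig import r
from h import *
s=r.sense();A=Rq(s["orientation"]);P=s["eef_pos"]+A.apply([.1093,-.0065,0]);print(P,s["qpos"])
open("h.py","a").write(f"SP=np.array([{P[0]:.5f},{P[1]:.5f},.026])\n")
import h;h.SP=np.array([P[0],P[1],.026]);h.where(s)
E
python3 -m creep '[[[25,-2,0,0,0,-0.1,40],[50,-4,0,0,0,-0.2,40],[75,-6,0,0,0,-0.3,40],[95,-8,0,0,0,-0.4,40],[108,-8.5,0,0,0,-0.5,40],[113,-8.9,0,0,0,-0.576,40],[113,-8.9,0,0,0,-0.576,40],[113,-8.9,0,0,0,-0.576,40],[113,-8.9,0,0,0,-0.576,40]]]'
python3 - <<'E'
from rig import r
from h import *
s=r.sense();where(s)
cv2.imwrite("pics/s5.png",r.capture("scene")["color"][80:300,0:260,::-1].repeat(3,0).repeat(3,1)[:600]);cv2.imwrite("pics/w5.png",r.capture("wrist")["color"][:,:,::-1])
t=r.capture("top");crop(t,393,200,60,"t5.png",6)
E
```

```text
[ 0.52342603 -0.15162167  0.19412361] [ 2.38494976e-02  1.01524804e-01 -4.77244091e-01 -6.62329969e-05
 -9.92361510e-01  1.47235841e+00]
t 5.57 foot [ 0.4095 -0.1496  0.1402] err in tool mm [113.76  -6.45 114.12] yaw -4.28 tilt [-0.02  0.  ] F [ 0.4  0.3 -2.3] Tq [ 0.01  0.03 -0.02] open 48.6 z 0.1942
t: 6.32
eef_pos: [0.5264, -0.1502, 0.1941]
orientation: [-0.0, 0.969, 0.247, -0.0]
ft_force: [0.8, 0.9, -2.3]
opening: 0.049
t 6.32 foot [ 0.5225 -0.1523  0.1401] err in tool mm [ 1.2300e+00 -8.0000e-02  1.1414e+02] yaw 28.55 tilt [-0.05  0.01] F [ 0.8  0.9 -2.3] Tq [-0.03  0.06  0.03] open 49.0 z 0.1941
```

View pics/s5.png

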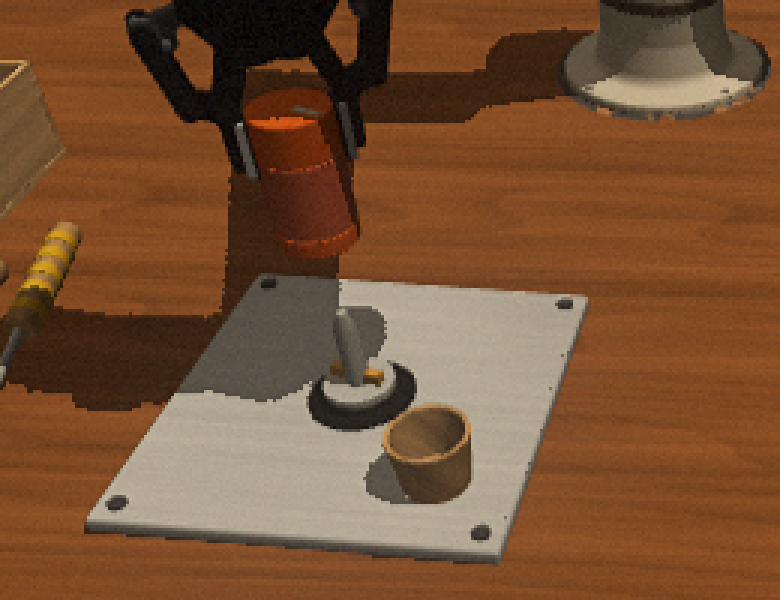

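View pics/t5.png

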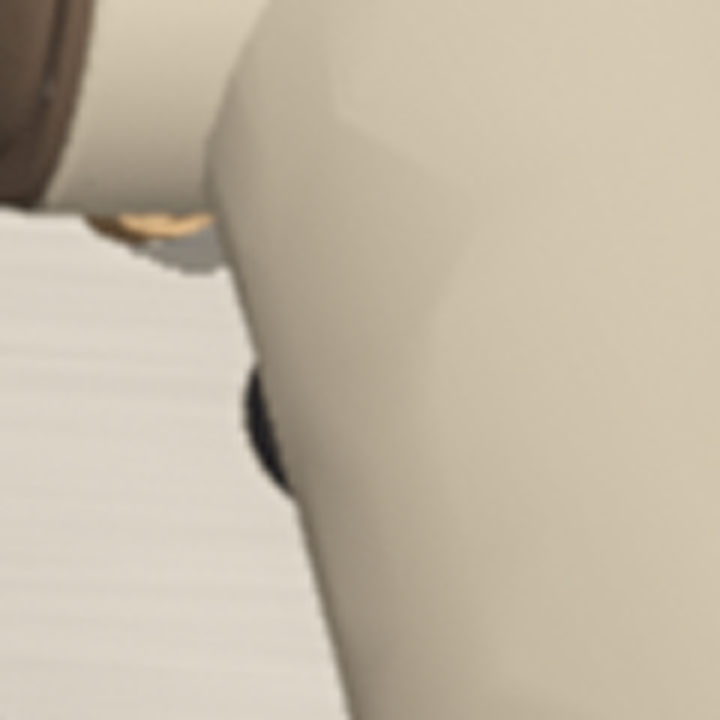

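View pics/w5.png

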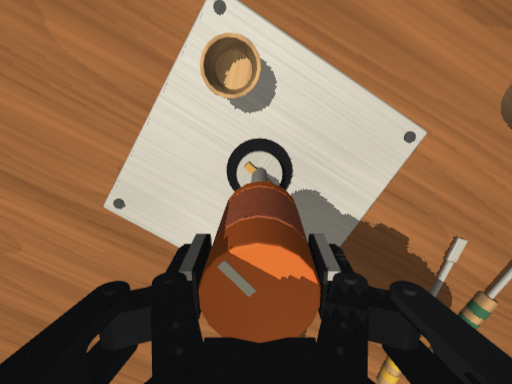

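```bash
python3 - <<'E'
from rig import r
from h import *
s=r.sense();w=r.capture("wrist");zt=s["eef_pos"][2]
crop(w,260,165,45,"w6.png",8)
for v in (138,139): print("ring near top",ont(w,259.5,v,zt-.02)*1000)
for u in(227,292): print(ont(w,u,170,zt-.02)*1000)
where(s)
E
```

```text
ring near top [ 3.35251723e+01 -1.10823226e-01  1.74562407e+02]
ring near top [ 3.24963101e+01 -1.11666225e-01  1.74562407e+02]
[ -0.36521601 -34.80239187 174.56240742]
[ -0.43829372  34.52816766 174.56240742]
t 6.47 foot [ 0.5226 -0.1526  0.1406] err in tool mm [  1.2   -0.51 114.56] yaw 28.57 tilt [0.01 0.  ] F [ 0.4 -0.4 -2.5] Tq [-0.01 -0.   -0.04] open 48.8 z 0.1946
```

View pics/w6.png

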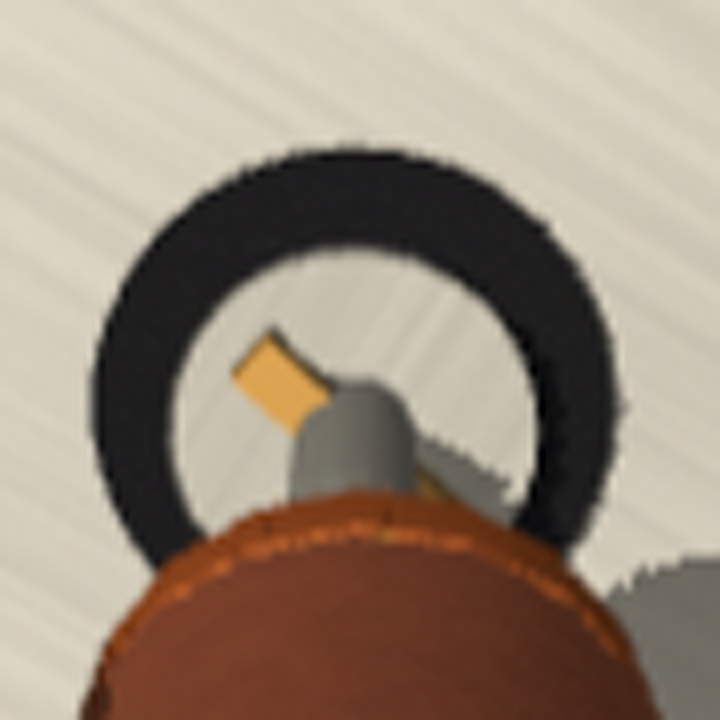

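```bash
python3 - <<'E'
from rig import r
from h import *
s=r.sense();w=r.capture("wrist");zt=s["eef_pos"][2]
print(ont(w,259.5,150.6,zt-.026)*1000-[24,0,0])
f=[ont(w,u,172,zt-.026)*1000 for u in(236.5,282.5)];print(f[1]-f[0],f)
E
```

```text
[-2.56487058e+00 -1.25783447e-01  1.68585294e+02]
[-0.05097143 48.23640255  0.        ] [array([ -1.11610947, -24.26173574, 168.58529389]), array([ -1.1670809 ,  23.97466681, 168.58529389])]
```

```bash
python3 -m creep '[[[1.5,-0.2,10,0,0,0,40],[1.5,-0.2,22,0,0,0,40],[1.5,-0.2,34,0,0,0,40],[1.5,-0.2,44,0,0,0,40],[1.5,-0.2,51,0,0,0,40],[1.5,-0.2,56,0,0,0,40],[1.5,-0.2,60,0,0,0,40],[1.5,-0.2,63,0,0,0,40],[1.5,-0.2,65,0,0,0,40],[1.5,-0.2,65,0,0,0,40]]]'
python3 - <<'E'
from rig import r
from h import *
where(r.sense())
E
```

```text
t: 7.4
eef_pos: [0.5282, -0.1498, 0.1292]
orientation: [-0.0, 0.969, 0.247, -0.0]
ft_force: [1.5, 0.2, -2.8]
opening: 0.0488
t 7.4 foot [ 0.5243 -0.1519  0.0752] err in tool mm [-0.61 -0.65 49.18] yaw 28.6 tilt [-0. -0.] F [ 1.5  0.2 -2.8] Tq [-0.01  0.03  0.04] open 48.8 z 0.1292
```

```bash
python3 -m creep '[[[-0.3,-0.3,2,0,0,0,40],[-0.3,-0.3,4,0,0,0,40],[-0.3,-0.3,6,0,0,0,40],[-0.3,-0.3,8,0,0,0,40],[-0.3,-0.3,10,0,0,0,40],[-0.3,-0.3,12,0,0,0,40],[-0.3,-0.3,14,0,0,0,40],[-0.3,-0.3,16,0,0,0,40],[-0.3,-0.3,18,0,0,0,40],[-0.3,-0.3,18,0,0,0,40]]]'
python3 - <<'E'
from rig import r
from h import *
where(r.sense()); cv2.imwrite("pics/w7.png",r.capture("wrist")["color"][:,:,::-1])
cv2.imwrite("pics/s7.png",r.capture("scene")["color"][80:280,0:260,::-1].repeat(3,0).repeat(3,1))
E
```

```text
t: 8.23
eef_pos: [0.5275, -0.1497, 0.1108]
orientation: [-0.0, 0.969, 0.247, -0.0]
ft_force: [-0.7, -0.1, -2.0]
opening: 0.049
t 8.23 foot [ 0.5236 -0.1517  0.0568] err in tool mm [-0.05 -0.15 30.8 ] yaw 28.59 tilt [-0.05  0.01] F [-0.7 -0.1 -2. ] Tq [-0.02 -0.04 -0.01] open 49.0 z 0.1108
```

View pics/s7.png

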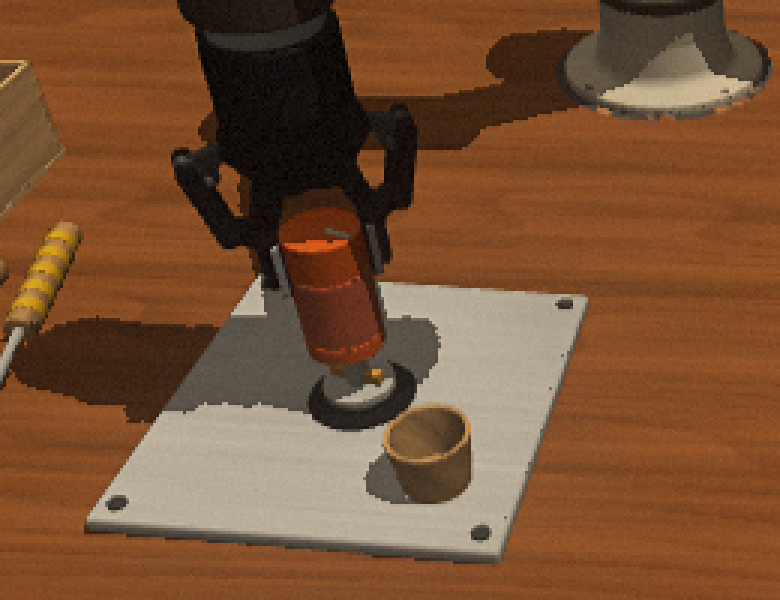

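```bash
python3 -m creep '[[[0,0,2.5,0,0,0,40],[0,0,5,0,0,0,40],[0,0,7.5,0,0,0,40],[0,0,10,0,0,0,40],[0,0,12,0,0,0,40],[0,0,14,0,0,0,40],[0,0,15.5,0,0,0,40],[0,0,17,0,0,0,40],[0,0,18,0,0,0,40],[0,0,18,0,0,0,40]]]'
python3 - <<'E'
from rig import r
from h import *
where(r.sense())
E
```

```text
t: 9.17
eef_pos: [0.5276, -0.1497, 0.093]
orientation: [-0.0, 0.969, 0.247, -0.0]
ft_force: [-0.9, 0.6, -3.5]
opening: 0.0491
t 9.17 foot [ 0.5236 -0.1518  0.039 ] err in tool mm [-0.11 -0.22 13.02] yaw 28.59 tilt [-0.03  0.  ] F [-0.9  0.6 -3.5] Tq [-0.07  0.33 -0.01] open 49.1 z 0.093
```

```bash
python3 -m creep '[[[0,0,0.5,0,0,0,40],[0,0,1,0,0,0,40],[0,0,1.5,0,0,0,40],[0,0,2,0,0,0,40],[0,0,2.5,0,0,0,40],[0,0,3,0,0,0,40],[0,0,3.5,0,0,0,40],[0,0,4,0,0,0,40],[0,0,4,0,0,0,40]]]'
python3 - <<'E'
from rig import r
from h import *
where(r.sense())
E
```

```text
t: 9.92
eef_pos: [0.5276, -0.1497, 0.0892]
orientation: [-0.0, 0.969, 0.247, -0.0]
ft_force: [-2.1, 1.0, -0.6]
opening: 0.0487
t 9.92 foot [ 0.5237 -0.1518  0.0352] err in tool mm [-0.18 -0.27  9.19] yaw 28.6 tilt [-0.02 -0.  ] F [-2.1  1.  -0.6] Tq [0.01 0.6  0.02] open 48.7 z 0.0892
```

```bash
python3 -m creep '[[[-0.4,-0.4,0,0,0,0,40],[-0.7,-0.8,0,0,0,0,40],[-0.7,-0.8,0,0,0,0,40]]]'
python3 - <<'E'
from rig import r
from h import *
where(r.sense())
E
python3 -m creep '[[[0,0,0.5,0,0,0,40],[0,0,1,0,0,0,40],[0,0,1.5,0,0,0,40],[0,0,2,0,0,0,40],[0,0,2,0,0,0,40]]]'
python3 - <<'E'
from rig import r
from h import *
where(r.sense())
E
```

```text
t: 10.17
eef_pos: [0.5273, -0.1493, 0.0894]
orientation: [0.0, 0.969, 0.247, 0.001]
ft_force: [0.0, -0.4, -3.2]
opening: 0.0489
t 10.17 foot [ 0.5235 -0.1514  0.0354] err in tool mm [-0.24  0.17  9.43] yaw 28.61 tilt [ 0.09 -0.  ] F [ 0.  -0.4 -3.2] Tq [-0.05  0.14 -0.04] open 48.9 z 0.0894
t: 10.58
eef_pos: [0.5269, -0.1493, 0.0872]
orientation: [0.0, 0.969, 0.247, 0.0]
ft_force: [0.2, 1.0, -2.5]
opening: 0.0488
t 10.58 foot [ 0.523  -0.1514  0.0332] err in tool mm [0.26 0.42 7.23] yaw 28.6 tilt [0.01 0.  ] F [ 0.2  1.  -2.5] Tq [-0.02  0.02  0.01] open 48.8 z 0.0872
```

```bash
python3 -m creep '[[[0,0,0.5,0,0,0,40],[0,0,1,0,0,0,40],[0,0,1.5,0,0,0,40],[0,0,2,0,0,0,40],[0,0,2.5,0,0,0,40],[0,0,2.5,0,0,0,40]]]'
python3 - <<'E'
from rig import r
from h import *
where(r.sense())
cv2.imwrite("pics/s8.png",r.capture("scene")["color"][130:230,70:200,::-1].repeat(6,0).repeat(6,1))
E
```

```text
t: 11.08
eef_pos: [0.527, -0.1494, 0.0852]
orientation: [0.0, 0.969, 0.247, 0.0]
ft_force: [-1.1, 1.5, 4.2]
opening: 0.0483
t 11.08 foot [ 0.5231 -0.1514  0.0312] err in tool mm [0.16 0.29 5.2 ] yaw 28.62 tilt [ 0.04 -0.01] F [-1.1  1.5  4.2] Tq [0.35 0.43 0.02] open 48.3 z 0.0852
```

View pics/s8.png

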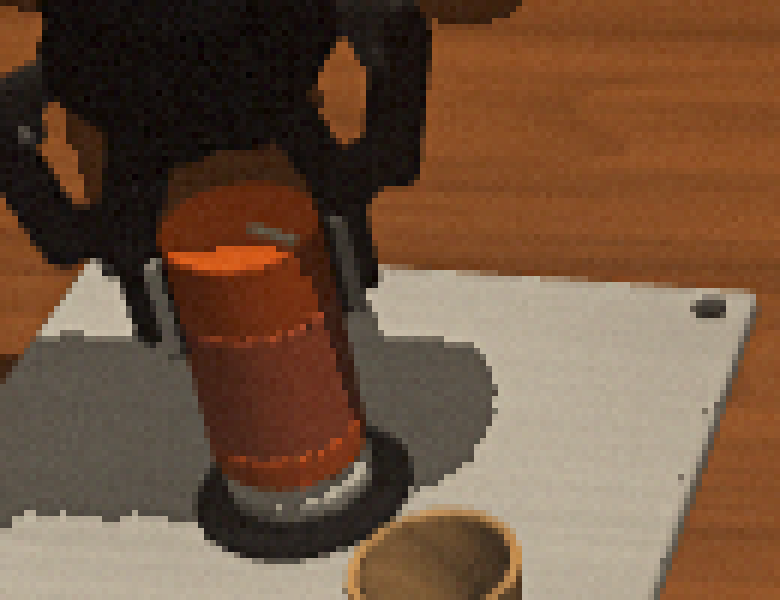

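```bash
python3 -m creep '[[[0,-0.1,0,0,0,-0.02,40],[0,-0.2,0,0,0,-0.04,40],[0,-0.3,0,0,0,-0.06,40],[0,-0.3,0,0,0,-0.07,40],[0,-0.3,0,0,0,-0.07,40]]]'
python3 - <<'E'
from rig import r
from h import *
where(r.sense())
E
```

```text
t: 11.55
eef_pos: [0.5271, -0.1491, 0.085]
orientation: [0.0, 0.96, 0.281, 0.0]
ft_force: [0.4, 1.3, 3.7]
opening: 0.0488
t 11.55 foot [ 0.5234 -0.1514  0.031 ] err in tool mm [-0.09  0.19  4.99] yaw 32.66 tilt [ 0.06 -0.01] F [0.4 1.3 3.7] Tq [ 0.25  0.01 -0.  ] open 48.8 z 0.085
```

```bash
python3 -m creep '[[[0,-0.1,0,0,0,-0.015,40],[0,-0.2,0,0,0,-0.03,40],[0,-0.2,0,0,0,-0.04,40],[0,-0.2,0,0,0,-0.04,40]]]'
python3 - <<'E'
from rig import r
from h import *
where(r.sense())
E
```

```text
t: 11.88
eef_pos: [0.5254, -0.1488, 0.0836]
orientation: [-0.001, 0.954, 0.3, -0.001]
ft_force: [0.1, -0.9, -2.4]
opening: 0.0491
t 11.88 foot [ 0.5216 -0.1513  0.0296] err in tool mm [1.32 1.36 3.64] yaw 34.91 tilt [-0.16  0.02] F [ 0.1 -0.9 -2.4] Tq [-0.01 -0.02  0.  ] open 49.1 z 0.0836
```

```bash
python3 -m creep '[[[0,0,0.7,0,0,0,40],[0,0,1.4,0,0,0,40],[0,0,2.1,0,0,0,40],[0,0,2.8,0,0,0,40],[0,0,3.5,0,0,0,40],[0,0,4,0,0,0,40],[0,0,4,0,0,0,40]]]'
python3 - <<'E'
from rig import r
from h import *
where(r.sense())
E
```

```text
t: 12.47
eef_pos: [0.5264, -0.1489, 0.0807]
orientation: [-0.0, 0.954, 0.3, -0.0]
ft_force: [-0.3, 0.0, -2.2]
opening: 0.0486
t 12.47 foot [ 0.5227 -0.1514  0.0267] err in tool mm [0.43 0.6  0.65] yaw 34.9 tilt [-0.02  0.  ] F [-0.3  0.  -2.2] Tq [ 0.06  0.   -0.  ] open 48.6 z 0.0807
```

```bash
python3 -m creep '[[[0,0,0.6,0,0,0,40],[0,0,1.2,0,0,0,40],[0,0,1.8,0,0,0,40],[0,0,2.4,0,0,0,40],[0,0,3,0,0,0,40],[0,0,3.6,0,0,0,40],[0,0,3.6,0,0,0,40],[0,0,3.6,0,0,0,40]]]'
python3 - <<'E'
from rig import r
from h import *
where(r.sense())
E
```

```text
t: 13.13
eef_pos: [0.5265, -0.1489, 0.0773]
orientation: [-0.0, 0.954, 0.3, -0.0]
ft_force: [-0.4, 0.1, -1.1]
opening: 0.0491
t 13.13 foot [ 0.5228 -0.1514  0.0233] err in tool mm [ 0.39  0.53 -2.74] yaw 34.9 tilt [-0.01 -0.  ] F [-0.4  0.1 -1.1] Tq [0.07 0.27 0.  ] open 49.1 z 0.0773
```

```bash
python3 -m creep '[[[0,0,0.5,0,0,0,40],[0,0,1,0,0,0,40],[0,0,1.5,0,0,0,40],[0,0,2,0,0,0,40],[0,0,2,0,0,0,40],[0,0,2,0,0,0,40]]]'
python3 - <<'E'
from rig import r
from h import *
where(r.sense())
cv2.imwrite("pics/s9.png",r.capture("scene")["color"][130:230,70:200,::-1].repeat(6,0).repeat(6,1))
E
```

```text
t: 13.63
eef_pos: [0.5265, -0.1489, 0.0754]
orientation: [0.0, 0.954, 0.3, 0.0]
ft_force: [-1.2, 1.3, 4.4]
opening: 0.049
t 13.63 foot [ 0.5229 -0.1514  0.0214] err in tool mm [ 0.3   0.5  -4.56] yaw 34.91 tilt [ 0. -0.] F [-1.2  1.3  4.4] Tq [ 0.42  0.72 -0.03] open 49.0 z 0.0754
```

View pics/s9.png

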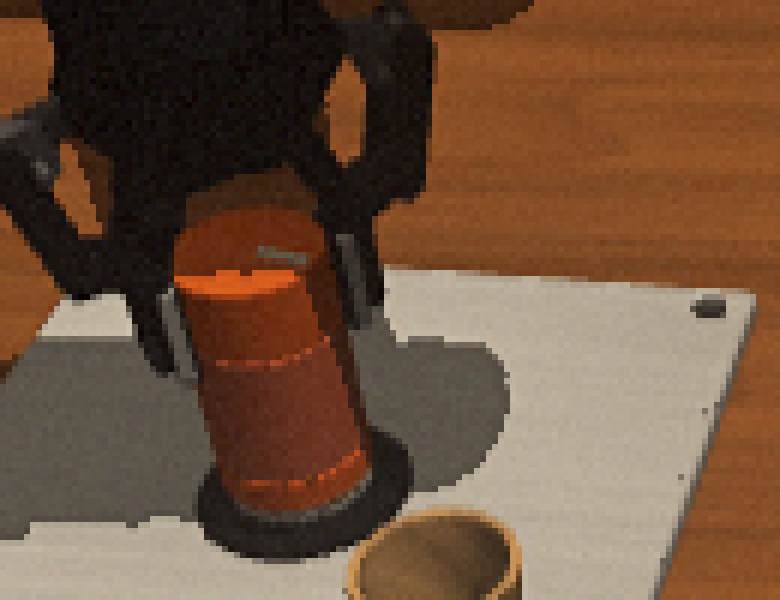

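```bash
python3 -m creep '[[[0,0,0,0,0,0,52],[0,0,0,0,0,0,56],[0,0,0,0,0,0,62],[0,0,0,0,0,0,70],[0,0,0,0,0,0,80],[0,0,0,0,0,0,85],[0,0,0,0,0,0,85],[0,0,0,0,0,0,85],[0,0,0,0,0,0,85]]]'
python3 - <<'E'
from rig import r
from h import *
where(r.sense())
w=r.capture("wrist");cv2.imwrite("pics/w10.png",w["color"][:,:,::-1])
E
```

```text
t: 14.43
eef_pos: [0.5265, -0.1489, 0.0752]
orientation: [0.0, 0.954, 0.3, 0.0]
ft_force: [-0.4, -0.7, -0.0]
opening: 0.085
t 14.43 foot [ 0.5229 -0.1514  0.0212] err in tool mm [ 0.3  0.5 -4.8] yaw 34.91 tilt [ 0. -0.] F [-0.4 -0.7 -0. ] Tq [-0.02 -0.01 -0.07] open 85.0 z 0.0752
```

View pics/w10.png

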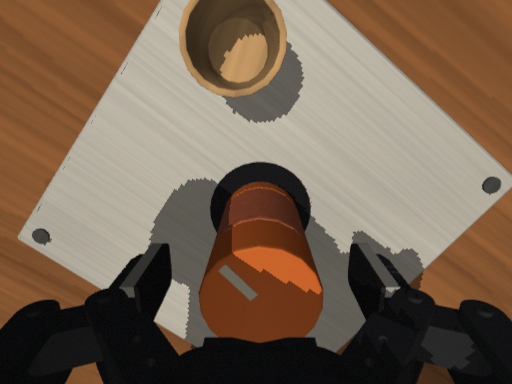

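Released, with the fingers clear on both sides. I'll retreat straight up and check.

```bash
python3 -m creep '[[[0,0,-8,0,0,0,85],[0,0,-25,0,0,0,85],[0,0,-50,0,0,0,85],[0,0,-80,0,0,0,85],[0,0,-110,0,0,0,85],[0,0,-130,0,0,0,85],[0,0,-130,0,0,0,85],[0,0,-130,0,0,0,85]]]'
python3 -m creep '[[[-40,0,0,0,0,0,85],[-80,0,0,0,0,0,85],[-100,0,0,0,0,0,85],[-100,0,0,0,0,0,85],[-100,0,0,0,0,0,85]]]'
python3 - <<'E'
from rig import r
from h import *
s=r.sense();where(s)
w=r.capture("wrist");cv2.imwrite("pics/w11.png",w["color"][:,:,::-1])
sc=r.capture("scene");cv2.imwrite("pics/s11.png",sc["color"][:,:,::-1]);cv2.imwrite("pics/s11c.png",sc["color"][130:230,70:200,::-1].repeat(6,0).repeat(6,1))
for z in(.116,.126):print("cap centre expected",z,proj(w,[SP[0],SP[1],z],s),proj(sc,[SP[0],SP[1],z]))
E
```

```text
t: 15.15
eef_pos: [0.5271, -0.1489, 0.2072]
orientation: [0.0, 0.954, 0.3, 0.002]
ft_force: [0.6, 0.4, -0.7]
opening: 0.085
t: 15.57
eef_pos: [0.4431, -0.2066, 0.2045]
orientation: [-0.0, 0.954, 0.299, -0.001]
ft_force: [1.2, 1.3, -0.2]
opening: 0.085
t 15.57 foot [ 0.4394 -0.209   0.1505] err in tool mm [101.87   0.99 124.43] yaw 34.81 tilt [-0.09  0.02] F [ 1.2  1.3 -0.2] Tq [ 0.   -0.07  0.01] open 85.0 z 0.2045
cap centre expected 0.116 [260.88766901  62.60594512] [110.59781828 170.78843686]
cap centre expected 0.126 [260.94577774  61.04428046] [109.48435741 166.49929904]
```

View pics/w11.png

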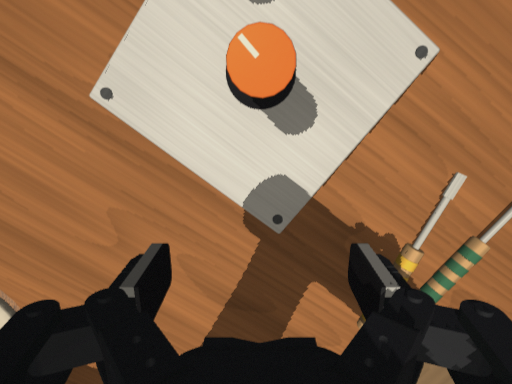

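View pics/s11c.png

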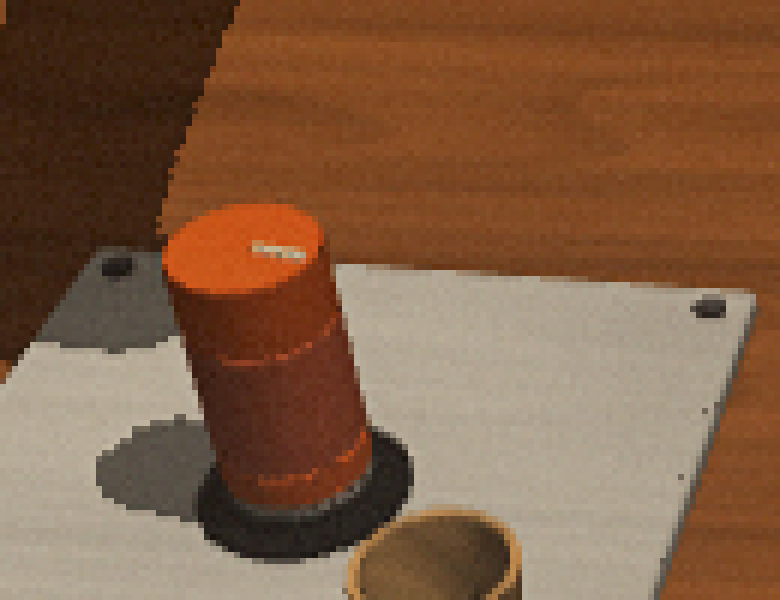

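View pics/s11.png

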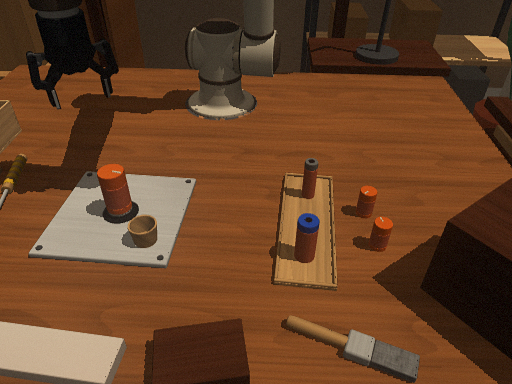

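```bash
python3 -m creep '[[[0,0,0,0,0,0,85],[0,0,0,0,0,0,85],[0,0,0,0,0,0,85],[0,0,0,0,0,0,85]]]'; python3 -c "
from rig import r
print(r.close_job())"
```

```text
t: 16.0
eef_pos: [0.4449, -0.2058, 0.205]
orientation: [-0.0, 0.954, 0.3, -0.0]
ft_force: [0.1, 0.3, -0.5]
opening: 0.0848
the job is handed in; nothing more can be done
None
```

I fitted the orange-capped drum on the spindle, seated and released it, and handed the job in at about 16 s of the 67 s allowed.

- **Fitting:** I lowered it over the spindle and corrected about 1 mm when the bore rubbed sideways. It then rested on the drive pin at about 6.5 N. After roughly 6° of slow turning under that press, the force fell away, and it slid down to the flange, where I pressed it with about 6.6 N. All of these are wrist-force readings taken at the end of each short move, so brief peaks between them would not show. They are well below both the 15 N stop and the 35 N limit.
- **Seating:** The tool met the flange about 10 mm below where it first touched the pin, which is the pin's height above the flange. In the last scene picture the cap centre is at about (110.9, 171.7) px. Fully home predicts (110.6, 170.8) and resting on the pin predicts (109.5, 166.5), so it is home.
- **Left in place:** By eye, the cup and the blue and grey drums stand where they were; I did not measure their positions again. The gripper is open and clear of everything.
- **Disagreements:**
  - The top and wrist cameras differed by about 3 mm on where the drum stood in the tray.
  - The camera put the drum's foot 54 mm below the tool point, but touching the pin and flange showed about 50 mm.

Neither disagreement affected the fit, because I used forces for the final millimetres.

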